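Park the multimeter in its corner stop

TASK

Push the multimeter gently along the desk, without pinching or lifting it, into the corner stop made of two low metal bars: one long side of the meter flush against the long bar and its end against the short bar. Leave it lying there, and do not move the other things.

Things in the scene. Friction and masses are not known exactly. Their poses are not given: they have to be found in the camera images.
- meter: Grey pocket multimeter lying on its back, loose, 0.18 to 0.33 kg: 132 mm long (x), 68 wide (y), body 28 high, a dial on top to 38. Origin at the centre of its underside, z up. It starts on the robot's side of the long bar, 6 to 10 cm short of its place there and 4 to 8 cm short of the short bar (to the right), its x within 0.4 rad of the stop's +y.
- corner_stop: Corner stop of two aluminium bars 14 mm wide, 18 mm high (screw heads to 21), fixed to the desk. Origin on the desk at the centre of the seat, where the meter's origin belongs; z up. Long bar on the far side: face at x = +34 mm, y from -80 to +80. Short bar at the left: face at y = +66, x from -11 to +34. Other sides open. The seated meter's long axis lies along y of the stop, either way round.
- reel: Bystander: reel of solder with dark flanges, diameter 56 mm, 44 mm high, standing on its flange. Origin at the centre of its underside. Not to be moved.
- vial: Bystander: small orange-brown screw-cap bottle, diameter 34 mm, 56 mm high, standing. Origin at the centre of its underside. Not to be moved.
- pot: Bystander: black pot of brass wool, diameter 65 mm, 41 mm high, behind the long bar. Origin at the centre of its underside. Not to be moved.
- terminals: Bystander: two small green-yellow screw-terminal strips joined by wires, 41 x 54 x 14 mm, behind the long bar. Origin at its underside. Not to be moved.
- battery: Bystander: small battery, diameter 15 mm, 50 mm long along its y, lying behind the long bar. Origin at its underside. Not to be moved.

How it is judged (in metres and radians):
At the end, for the whole second after the job is handed in: The meter lies flat and at rest on the desk in the corner stop, within 4 mm of touching each bar and within 0.04 rad of square (x of meter in the frame of corner_stop between -0.004 and 0.004 m and y of meter in the frame of corner_stop between -0.004 and 0.004 m and angle between the x axis of meter and the y axis of corner_stop, either way round below 0.04 rad and height (world z) of meter below 0.003 m and angle between meter's own z axis and vertical below 0.05 rad and linear speed of meter below 0.01 m/s).
It fails at once if the meter is lifted off the desk (more than 8 mm) or tipped (more than 0.15 rad) (height (world z) of meter above 0.008 m or angle between meter's own z axis and vertical above 0.15 rad).
It fails at once if the meter is pinched or pushed roughly (more than 35 N between the fingers and the meter) (contact force between the fingers and meter above 35 N).
It fails at once if another thing is moved by more than 15 mm (distance of any of reel, vial, pot, terminals, battery from where it was at the start of the episode above 0.015 m).
It also fails if it takes over 58 s, if anything falls off the work surface, if the arm or the gripper's body presses on something with over 40 N, if the wrist force passes 120 N, or if a joint passes its speed limit or range.

ROBOT

A 6-joint arm with a two-finger parallel gripper is mounted at the origin on a cart in front of the work surface, level with it; the furniture and walls round the work are solid. World frame = base frame: x ahead of the robot, y to its left, z up, the work surface at z = 0. Lengths are in m, angles in degrees, forces in N, time in s.
With the tool pointing down it reaches from about 0.25 to 0.775 m from the base axis. Payload 4 kg.
Tool frame: the origin (TCP) lies on the centre line of the jaws, within the pads' length; the fingertips stand 11 mm ahead of it and the grasp point (between the pads) lies 8 mm behind it (manip.nose_length is the z of the fingertips in the tool frame, in m); z points along the fingers, y is the line along which they close (so a half turn about z gives the same grasp; the last joint's range is limited). The gripper opens to 94 mm and grips with 3 to 60 N. Pads are 16 mm wide; open, the fingers measure 119 mm over their backs; the gripper's body (75 mm by 177 mm) begins 78 mm behind the grasp point.
Start: joints at [67.202, 4.996, 78.535, -0, 96.463, -5.907], TCP at [0.16, 0.526, 0.217] pointing down, gripper open.
Joint ranges: [-177.83, 177.83], [-43.37, 116.18], [15.69, 146.23], [-61.86, 241.86], [9.47, 152.12], [-147.06, 147.06]. Speed limits (degrees/s): [159.86, 159.86, 180, 180, 180, 180].

INTERFACE

Orientations are given as [roll, pitch, yaw] about the fixed x, y, z axes, in that order (R = Rz(yaw) Ry(pitch) Rx(roll)).
In Python, from cell import manip gives the robot as it stands.
- The arm moves only by the tool apply_moves, never from a script. Its argument "series" is a list of rows, each an object of numbers: "rx", "ry", "rz": the turn, a rotation vector about the world's x, y, z in rad; "x", "y", "z": the shift along the world's x, y, z in m; "claw": the opening, from 0 (shut) to 1 (fully open). In form: [{"rx": .., "ry": .., "rz": .., "x": .., "y": .., "z": .., "claw": ..}, ...]. A call has 1 to 10 rows; each row shifts and turns the commanded pose from where the row before left it; what a row does not reach is not made up. A row lasts 1/12 s, in which the tool goes at most 41.7 mm and 7.16 degrees, less where a joint would pass 70% of its speed; a pose out of reach is approached as far as the arm can. A call is refused whole if a number of a shift passes 0.0417 or a number of a turn 0.125, either way. A call with a gripper value outside its range is refused whole. The fingers move at their own pace and stop on an object; "force" is the grip in N (left out, the last holds). Time passes only in rows, so rows that do not move let the fingers close. It gives the time, the measured TCP pose, the force, the opening and the grip force at its end, in the units of the state.
- manip.state(): the state, without advancing time (a new reading comes with each control period).
- manip.get_image(name): name is "side" or "top"; returns (picture, depth): 480x640x3 uint8, red, green, blue; 480x640 float32, m along the optical axis (not along the pixel's ray), 0 where there is no reading.
- manip.camera_info(name): a dict with "fx", "fy", "cx", "cy" (pixels), "R" (3x3) and "t" (3): a world point X has camera coordinates R X + t. Camera axes: x right, y down, z forward; pixel columns grow to the right and rows downward; lengths in m; the calibration is good to about 2 mm. A picture is of the moment at which its call begins. camera_info takes no time and is no camera call.
- manip.sign_off(): hands the job in; it is judged then, once.
The state is a dict: "time_s": time; "q": joint angles; "qd": joint speeds; "tau": joint torques, N m; "eef_pos": TCP position; "eef_rot": TCP orientation; "wrist_force": force on the tool from outside, world axes, zero at the start; "torque": the same for the moment, N m; "finger_gap": finger opening in m; "grasp_force": force on a finger pad.
Only numpy, scipy, OpenCV 4.12 (cv2) and the standard library are available. Lean on these libraries where they do the work, as an engineer would, in place of code of your own. Each camera call takes 0.05 s, during which the arm holds its last target. There are 200 camera calls.

## Working session

There is one attempt and no reset: what is moved stays moved. The work goes in short steps, Python scripts to look and compute and a tool call to move; the robot and the scene stay as the last step left them, time stands still between calls to the robot, and variables do not carry over. Pictures are saved under pics/ and viewed, at most 10 in all, crops included, and the job is handed in when it is done.

Besides the shell and the picture viewer there is one more tool, called after "Call:" as a command line: name --argument value ..., lists and objects as JSON in quotes. apply_moves: Moves the arm, as the interface text tells. Its arguments: {"type":"object","properties":{"series":{"type":"array"},"force":{"type":"number"}},"required":["series"]}

```bash
mkdir -p pics; cat > h.py <<'E'
import numpy as np, cv2
from cell import manip
def snap(n,f):
    p,d=manip.get_image(n); cv2.imwrite(f'pics/{f}.png',cv2.cvtColor(p,cv2.COLOR_RGB2BGR)); np.save(f'pics/{f}.npy',d); return p,d
def world(n,u,v,z):
    """pixel ray with plane world z"""
    c=manip.camera_info(n);R=np.array(c['R']);t=np.array(c['t'])
    r=R.T@np.array([(u-c['cx'])/c['fx'],(v-c['cy'])/c['fy'],1]);o=-R.T@t
    return o+r*(z-o[2])/r[2]
def wd(n,u,v,d):
    c=manip.camera_info(n);R=np.array(c['R']);t=np.array(c['t'])
    return R.T@(np.array([(u-c['cx'])/c['fx'],(v-c['cy'])/c['fy'],1])*d-t)
def pix(n,X):
    c=manip.camera_info(n);p=np.array(c['R'])@np.array(X)+np.array(c['t']);return p[:2]/p[2]*[c['fx'],c['fy']]+[c['cx'],c['cy']]
E
python3 -c "
from h import *
snap('top','t0');s=manip.state();print(s['eef_pos'],s['eef_rot'],s['time_s'],manip.nose_length)"
```

```text
[0.1596151  0.5258054  0.21533855] [-1.79878215e+02 -1.34555229e-02  1.63109576e+02] 0.05 0.011
```

View pics/t0.png

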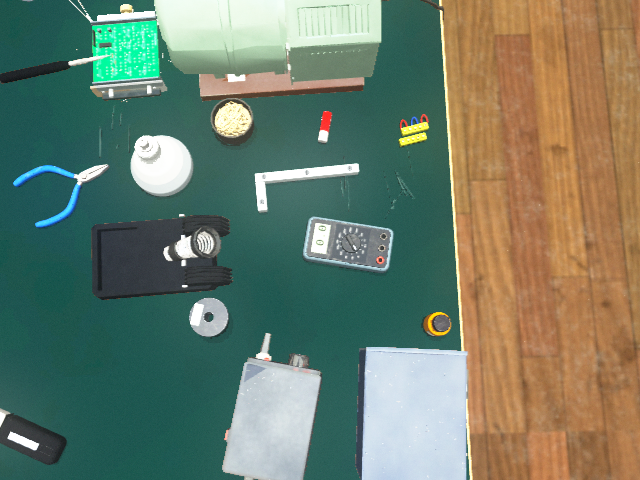

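The meter is at about (348,244). The stop's corner is at about (260,178), with the long bar running to (358,168) and the short bar to (263,208). I'll enlarge that region.

```bash
python3 -c "
from h import *
im=cv2.imread('pics/t0.png')[150:290,240:410];cv2.imwrite('pics/c0.png',cv2.resize(im,None,fx=4.25,fy=4.25,interpolation=cv2.INTER_CUBIC))
for p in [(320,240),(0,0),(348,244),(209,317),(437,324)]:print(p,world('top',*p,0.0).round(3))
print(pix('top',manip.state()['eef_pos']))
c=manip.camera_info('top');print(c)"
```

```text
(320, 240) [ 0.593 -0.079  0.   ]
(0, 0) [1.006 0.437 0.   ]
(348, 244) [ 0.585 -0.122  0.   ]
(209, 317) [0.479 0.09  0.   ]
(437, 324) [ 0.461 -0.251  0.   ]
[-238.35081836  619.94054761]
{'fx': 613.3309726813965, 'fy': 613.3309726813965, 'cx': 314.7093980930175, 'cy': 239.54900105195892, 'R': array([[-0.02308913, -0.99973217,  0.00157192],
       [-0.98463438,  0.02246815, -0.17317716],
       [ 0.17309546, -0.00554628, -0.98488944]]), 't': array([-0.0574677 ,  0.58601725,  0.83776408])}
```

View pics/c0.png

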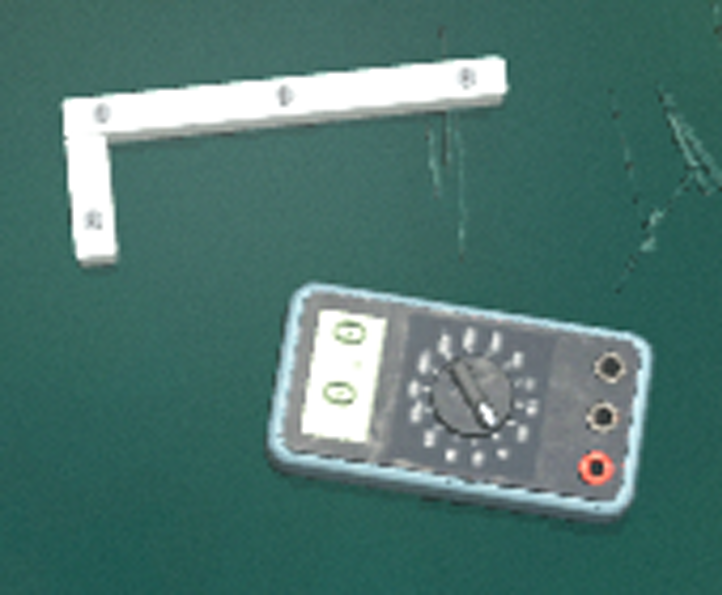

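The crop shows the bar's far-top edge running from (63,100) to (503,57), and the short bar's end at (78,258). The meter's top corners are near (300,288), (648,340), (628,512) and (272,455). I'll fit both shapes from depth and compare them with the hand-picked points.

```bash
cat >> h.py <<'E'
def cloud(f,n='top',box=(150,290,240,410)):
    d=np.load(f'pics/{f}.npy');c=manip.camera_info(n);R=np.array(c['R']);t=np.array(c['t'])
    v,u=np.mgrid[box[0]:box[1],box[2]:box[3]];z=d[box[0]:box[1],box[2]:box[3]]
    P=np.stack([(u-c['cx'])/c['fx']*z,(v-c['cy'])/c['fy']*z,z],-1);return ((P-t)@R).reshape(-1,3),np.c_[u.ravel(),v.ravel()]
def rect(P):
    (c,s,a)=cv2.minAreaRect((P[:,:2]*1000).astype(np.float32));b=cv2.boxPoints((c,s,a));e=max((b[1]-b[0],b[2]-b[1]),key=np.linalg.norm)
    g=np.degrees(np.arctan2(e[1],e[0]));return np.round(c,1),np.round(s,1),round((g-90+90)%180-90,2)
E
python3 -c "
from h import *
P,uv=cloud('t0')
print('desk z',np.median(P[:,2]),P[:,2].std())
x,y=uv.T; m=(y>205)&(x>290)
q=P[m&(P[:,2]>.018)&(P[:,2]<.05)];print('meter',len(q),rect(q),np.median(q[:,2]))
q=P[~m&(y<213)&(P[:,2]>.010)&(P[:,2]<.03)];print('stop',len(q),rect(q),np.median(q[:,2]))
f=lambda a,b,z:world('top',240+a/4.25,150+b/4.25,z).round(4)*1000
for a in [(63,100),(503,57),(78,258)]:print(f(*a,.018))
for a in [(297,285),(652,338),(630,512),(270,457)]:print(f(*a,.026))
print('vial',world('top',437,324,.05),'reel',world('top',209,317,.044))
"
```

```text
desk z 0.0025606006806932723 0.05886716228410868
meter 3795 (array([ 582.8, -120.3]), array([130.4,  67.3]), np.float32(-10.52)) 0.02872758327341015
stop 1284 (array([673.7, -62.1]), array([ 60.1, 159.8]), np.float32(4.62)) 0.017244948910413848
[695.2  18.3  18. ]
[ 707.7 -140.9   18. ]
[636.7  13.3  18. ]
[623.4 -64.6  26. ]
[ 601.5 -189.1   26. ]
[ 540.1 -178.6   26. ]
[562.3 -53.8  26. ]
vial [ 0.45928776 -0.24139775  0.05      ] reel [0.47689681 0.08268311 0.044     ]
```

Measurements agree with the given sizes. The stop's seat is at (655.3, -63.6) with yaw 4.6°. The meter is at (582.8, -120.3) with its long axis at 79.5°, so it needs +77 mm in x, +51 mm in y (stop frame) and about +15°. Next I'll check clearances.

```bash
python3 -c "
from h import *
P,uv=cloud('t0',box=(0,480,0,640));D=np.load('pics/t0.npy').ravel()
P=P[D>0]
for x in np.arange(.2,.9,.05):
  print(round(x,2),[int(1000*max(P[(abs(P[:,0]-x-.025)<.025)&(abs(P[:,1]-y)<.025),2],default=0)) for y in np.arange(-.3,.5,.05)])
"
```

```text
0.2 [5, 0, 0, 5, 7, 6, 4, 5, 5, 3, 0, 0, 0, 0, 0, 0]
0.25 [5, 148, 148, 149, 147, 100, 100, 100, 8, 8, 9, 9, 30, 29, 7, 0]
0.3 [4, 148, 149, 148, 149, 101, 101, 100, 7, 8, 8, 7, 30, 31, 29, 0]
0.35 [1, 148, 148, 147, 52, 100, 99, 98, 7, 7, 8, 9, 7, 7, 21, 0]
0.4 [6, 149, 148, 148, 7, 96, 97, 96, 43, 7, 8, 8, 8, 7, 7, 0]
0.45 [6, 59, 7, 7, 8, 7, 39, 49, 48, 8, 7, 8, 7, 8, 9, 0]
0.5 [6, 7, 28, 33, 25, 7, 7, 64, 71, 34, 34, 35, 7, 7, 7, 0]
0.55 [6, 7, 34, 39, 40, 34, 7, 108, 124, 76, 35, 33, 7, 7, 9, 0]
0.6 [6, 7, 30, 32, 32, 32, 22, 60, 72, 55, 34, 34, 15, 15, 7, 0]
0.65 [5, 6, 6, 22, 22, 22, 22, 8, 38, 109, 80, 13, 16, 16, 14, 0]
0.7 [6, 15, 15, 21, 20, 20, 7, 41, 44, 130, 109, 13, 16, 17, 14, 0]
0.75 [5, 17, 15, 6, 19, 6, 40, 41, 40, 40, 6, 7, 7, 7, 6, 0]
0.8 [5, 6, 7, 156, 159, 209, 207, 211, 204, 190, 43, 45, 5, 7, 8, 3]
0.85 [5, 6, 5, 185, 189, 216, 216, 218, 214, 207, 40, 45, 41, 36, 26, 6]
```

Call:
apply_moves --series '[{"x": 0.0184,"y": -0.0318,"z": -0.0005,"rz": 0.0056,"claw": 1},{"x": 0.0184,"y": -0.0318,"z": -0.0005,"rz": 0.0056,"claw": 1},{"x": 0.0184,"y": -0.0318,"z": -0.0005,"rz": 0.0056,"claw": 1},{"x": 0.0184,"y": -0.0318,"z": -0.0005,"rz": 0.0056,"claw": 1},{"x": 0.0184,"y": -0.0318,"z": -0.0005,"rz": 0.0056,"claw": 1},{"x": 0.0184,"y": -0.0318,"z": -0.0005,"rz": 0.0056,"claw": 1},{"x": 0.0184,"y": -0.0318,"z": -0.0005,"rz": 0.0056,"claw": 1},{"x": 0.0184,"y": -0.0318,"z": -0.0005,"rz": 0.0056,"claw": 1},{"x": 0.0184,"y": -0.0318,"z": -0.0005,"rz": 0.0056,"claw": 1},{"x": 0.0184,"y": -0.0318,"z": -0.0005,"rz": 0.0056,"claw": 1}]'

```text
validation failed for argument at $.se...
```

Call:
apply_moves --series '[{"x": 0.0184,"y": -0.0318,"z": -0.0005,"rz": 0.0056,"claw": 1},{"x": 0.0184,"y": -0.0318,"z": -0.0005,"rz": 0.0056,"claw": 1},{"x": 0.0184,"y": -0.0318,"z": -0.0005,"rz": 0.0056,"claw": 1},{"x": 0.0184,"y": -0.0318,"z": -0.0005,"rz": 0.0056,"claw": 1},{"x": 0.0184,"y": -0.0318,"z": -0.0005,"rz": 0.0056,"claw": 1},{"x": 0.0184,"y": -0.0318,"z": -0.0005,"rz": 0.0056,"claw": 1},{"x": 0.0184,"y": -0.0318,"z": -0.0005,"rz": 0.0056,"claw": 1},{"x": 0.0184,"y": -0.0318,"z": -0.0005,"rz": 0.0056,"claw": 1},{"x": 0.018,"y": -0.0318,"z": -0.0005,"rz": 0.0056,"claw": 1},{"x": 0.018,"y": -0.0318,"z": -0.0005,"rz": 0.0056,"claw": 1}]'

```text
validation failed for argument at $.se...
```

The rows may need every key, so I'll add `rx` and `ry`.

Call:
apply_moves --series '[{"rx": 0,"ry": 0,"rz": 0.0056,"x": 0.0184,"y": -0.0318,"z": -0.0005,"claw": 1},{"rx": 0,"ry": 0,"rz": 0.0056,"x": 0.0184,"y": -0.0318,"z": -0.0005,"claw": 1},{"rx": 0,"ry": 0,"rz": 0.0056,"x": 0.0184,"y": -0.0318,"z": -0.0005,"claw": 1},{"rx": 0,"ry": 0,"rz": 0.0056,"x": 0.0184,"y": -0.0318,"z": -0.0005,"claw": 1},{"rx": 0,"ry": 0,"rz": 0.0056,"x": 0.0184,"y": -0.0318,"z": -0.0005,"claw": 1},{"rx": 0,"ry": 0,"rz": 0.0056,"x": 0.0184,"y": -0.0318,"z": -0.0005,"claw": 1},{"rx": 0,"ry": 0,"rz": 0.0056,"x": 0.0184,"y": -0.0318,"z": -0.0005,"claw": 1},{"rx": 0,"ry": 0,"rz": 0.0056,"x": 0.0184,"y": -0.0318,"z": -0.0005,"claw": 1},{"rx": 0,"ry": 0,"rz": 0.0056,"x": 0.0184,"y": -0.0318,"z": -0.0005,"claw": 1},{"rx": 0,"ry": 0,"rz": 0.0056,"x": 0.0184,"y": -0.0318,"z": -0.0005,"claw": 1}]'

```text
time_s: 0.88
eef_pos: [0.3439, 0.2065, 0.2109]
eef_rot: [-180.0, -0.0, 166.4]
wrist_force: [0.0, 0.2, -0.4]
finger_gap: 0.094
grasp_force: 0.0
```

Call:
apply_moves --series '[{"rx": 0,"ry": 0,"rz": 0.0056,"x": 0.0184,"y": -0.0316,"z": -0.0005,"claw": 1},{"rx": 0,"ry": 0,"rz": 0.0056,"x": 0.0184,"y": -0.0316,"z": -0.0005,"claw": 1},{"rx": 0,"ry": 0,"rz": 0.0056,"x": 0.0184,"y": -0.0316,"z": -0.0005,"claw": 1},{"rx": 0,"ry": 0,"rz": 0.0056,"x": 0.0184,"y": -0.0316,"z": -0.0005,"claw": 1},{"rx": 0,"ry": 0,"rz": 0.0056,"x": 0.0184,"y": -0.0316,"z": -0.0005,"claw": 1},{"rx": 0,"ry": 0,"rz": 0.0056,"x": 0.0184,"y": -0.0316,"z": -0.0005,"claw": 1},{"rx": 0,"ry": 0,"rz": 0.0056,"x": 0.0184,"y": -0.0316,"z": -0.0005,"claw": 1},{"rx": 0,"ry": 0,"rz": 0.0056,"x": 0.0184,"y": -0.0316,"z": -0.0005,"claw": 1},{"rx": 0,"ry": 0,"rz": 0.0056,"x": 0.018,"y": -0.0316,"z": -0.0005,"claw": 1},{"rx": 0,"ry": 0,"rz": 0.0056,"x": 0.018,"y": -0.0316,"z": -0.0005,"claw": 1}]'

```text
time_s: 1.72
eef_pos: [0.5272, -0.1094, 0.2056]
eef_rot: [180.0, -0.1, 169.5]
wrist_force: [-0.1, 0.0, 0.5]
finger_gap: 0.0939
grasp_force: 0.0
```

Call:
apply_moves --series '[{"rx": 0,"ry": 0,"rz": 0,"x": 0,"y": 0,"z": -0.025,"claw": 1},{"rx": 0,"ry": 0,"rz": 0,"x": 0,"y": 0,"z": -0.03,"claw": 1},{"rx": 0,"ry": 0,"rz": 0,"x": 0,"y": 0,"z": -0.03,"claw": 1},{"rx": 0,"ry": 0,"rz": 0,"x": 0,"y": 0,"z": -0.03,"claw": 1},{"rx": 0,"ry": 0,"rz": 0,"x": 0,"y": 0,"z": -0.025,"claw": 1},{"rx": 0,"ry": 0,"rz": 0,"x": 0,"y": 0,"z": -0.02,"claw": 1},{"rx": 0,"ry": 0,"rz": 0,"x": 0,"y": 0,"z": -0.015,"claw": 1},{"rx": 0,"ry": 0,"rz": 0,"x": 0,"y": 0,"z": -0.01,"claw": 1},{"rx": 0,"ry": 0,"rz": 0,"x": 0,"y": 0,"z": 0,"claw": 1}]'

```text
time_s: 2.47
eef_pos: [0.5247, -0.107, 0.0183]
eef_rot: [179.9, -0.4, 169.5]
wrist_force: [-0.1, 0.3, 0.7]
finger_gap: 0.0941
grasp_force: 0.0
```

```bash
python3 -c "
from h import *
snap('side','s1');print(manip.state()['eef_pos'])"
```

```text
[ 0.52589249 -0.10735818  0.02009824]
```

View pics/s1.png

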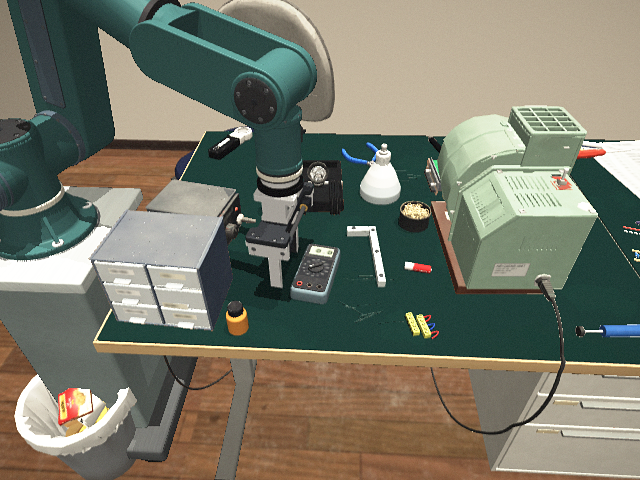

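The open fingers sit behind the meter's near long side, at about (275,265), with the meter at (318,272). I'll push while turning.

Call:
apply_moves --series '[{"rx": 0,"ry": 0,"rz": 0,"x": 0.005,"y": -0.0025,"z": 0,"claw": 1},{"rx": 0,"ry": 0,"rz": 0,"x": 0.005,"y": -0.002,"z": 0,"claw": 1},{"rx": 0,"ry": 0,"rz": 0,"x": 0.005,"y": 0,"z": 0,"claw": 1},{"rx": 0,"ry": 0,"rz": 0.0176,"x": 0.005,"y": -0.0003,"z": 0,"claw": 1},{"rx": 0,"ry": 0,"rz": 0.0176,"x": 0.005,"y": -0.0003,"z": 0,"claw": 1},{"rx": 0,"ry": 0,"rz": 0.0176,"x": 0.005,"y": -0.0003,"z": 0,"claw": 1},{"rx": 0,"ry": 0,"rz": 0.0176,"x": 0.005,"y": -0.0003,"z": 0,"claw": 1},{"rx": 0,"ry": 0,"rz": 0.0176,"x": 0.005,"y": -0.0003,"z": 0,"claw": 1},{"rx": 0,"ry": 0,"rz": 0.0176,"x": 0.005,"y": -0.0003,"z": 0,"claw": 1},{"rx": 0,"ry": 0,"rz": 0.0176,"x": 0.005,"y": -0.0003,"z": 0,"claw": 1}]'

```text
time_s: 3.35
eef_pos: [0.5774, -0.1143, 0.0215]
eef_rot: [180.0, -0.0, 176.7]
wrist_force: [-3.5, 0.0, 3.0]
finger_gap: 0.0944
grasp_force: 1.3
```

```bash
python3 -c "
from h import *
snap('top','t2');P,uv=cloud('t2');x,y=uv.T
p=cv2.imread('pics/t2.png')
s=manip.state();print(s['eef_pos'],s['eef_rot'],s['wrist_force'])
cv2.imwrite('pics/c2.png',cv2.resize(p[150:290,240:410],None,fx=4.25,fy=4.25,interpolation=cv2.INTER_CUBIC))"
```

```text
[ 0.57857637 -0.11434146  0.02149696] [1.79989742e+02 9.14274336e-02 1.76724395e+02] [-0.50818321 -0.63318518  0.55639587]
```

View pics/c2.png

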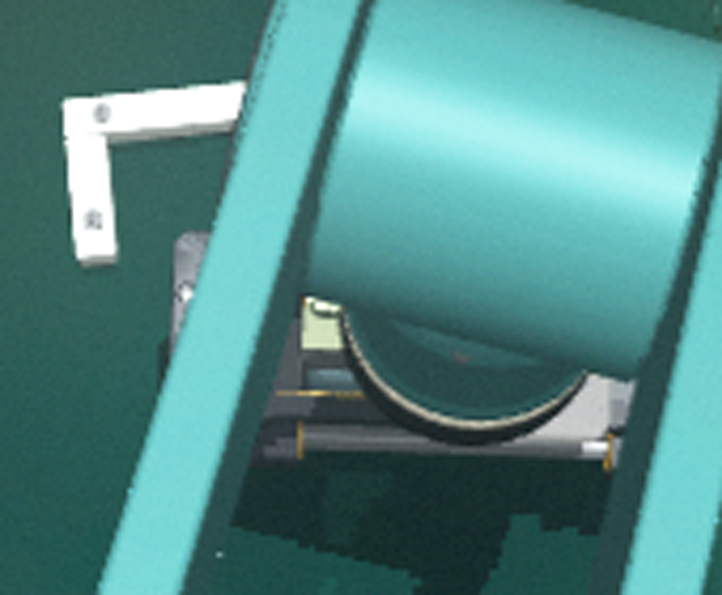

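The arm hides the meter here, but the fingers are in contact and wrist force is small. I'll continue to 3 mm short of the bar.

Call:
apply_moves --series '[{"rx": 0,"ry": 0,"rz": 0.0173,"x": 0.0045,"y": -0.0004,"z": 0,"claw": 1},{"rx": 0,"ry": 0,"rz": 0.0173,"x": 0.0045,"y": -0.0004,"z": 0,"claw": 1},{"rx": 0,"ry": 0,"rz": 0.0173,"x": 0.0045,"y": -0.0004,"z": 0,"claw": 1},{"rx": 0,"ry": 0,"rz": 0.0173,"x": 0.0045,"y": -0.0004,"z": 0,"claw": 1},{"rx": 0,"ry": 0,"rz": 0.0173,"x": 0.0045,"y": -0.0004,"z": 0,"claw": 1},{"rx": 0,"ry": 0,"rz": 0.0173,"x": 0.0045,"y": -0.0004,"z": 0,"claw": 1},{"rx": 0,"ry": 0,"rz": 0.0173,"x": 0.0045,"y": -0.0004,"z": 0,"claw": 1},{"rx": 0,"ry": 0,"rz": 0.0173,"x": 0.0045,"y": -0.0004,"z": 0,"claw": 1},{"rx": 0,"ry": 0,"rz": 0,"x": 0,"y": 0,"z": 0,"claw": 1}]'

```text
time_s: 4.15
eef_pos: [0.6142, -0.1175, 0.0215]
eef_rot: [-180.0, 0.1, -175.4]
wrist_force: [0.2, -0.3, -0.2]
finger_gap: 0.0941
grasp_force: 0.0
```

Call:
apply_moves --series '[{"rx": 0,"ry": 0,"rz": 0,"x": 0.001,"y": 0,"z": 0,"claw": 1},{"rx": 0,"ry": 0,"rz": 0,"x": 0.001,"y": 0,"z": 0,"claw": 1},{"rx": 0,"ry": 0,"rz": 0,"x": 0,"y": 0,"z": 0,"claw": 1}]'

```text
time_s: 4.4
eef_pos: [0.615, -0.1174, 0.0215]
eef_rot: [180.0, -0.0, -175.5]
wrist_force: [-0.5, 1.0, 0.3]
finger_gap: 0.0941
grasp_force: 0.5
```

Call:
apply_moves --series '[{"rx": 0,"ry": 0,"rz": 0,"x": 0.001,"y": 0,"z": 0,"claw": 1},{"rx": 0,"ry": 0,"rz": 0,"x": 0,"y": 0,"z": 0,"claw": 1}]'

```text
time_s: 4.57
eef_pos: [0.6159, -0.1174, 0.0215]
eef_rot: [180.0, -0.0, -175.5]
wrist_force: [-0.9, 0.6, 0.4]
finger_gap: 0.094
grasp_force: 0.6
```

Call:
apply_moves --series '[{"rx": 0,"ry": 0,"rz": 0,"x": -0.01,"y": -0.001,"z": 0,"claw": 1},{"rx": 0,"ry": 0,"rz": 0,"x": -0.015,"y": -0.001,"z": 0,"claw": 1},{"rx": 0,"ry": 0,"rz": 0,"x": 0,"y": 0,"z": 0.03,"claw": 1},{"rx": 0,"ry": 0,"rz": 0,"x": 0,"y": 0,"z": 0.03,"claw": 1},{"rx": 0,"ry": 0,"rz": 0,"x": 0,"y": 0,"z": 0.03,"claw": 1},{"rx": 0,"ry": 0,"rz": 0,"x": 0,"y": 0,"z": 0.03,"claw": 1},{"rx": 0,"ry": 0,"rz": -0.112,"x": 0.0055,"y": -0.007,"z": 0,"claw": 0.32},{"rx": 0,"ry": 0,"rz": -0.112,"x": 0.0055,"y": -0.007,"z": 0,"claw": 0.32},{"rx": 0,"ry": 0,"rz": -0.112,"x": 0.0055,"y": -0.007,"z": 0,"claw": 0.32},{"rx": 0,"ry": 0,"rz": -0.112,"x": 0.0055,"y": -0.007,"z": 0,"claw": 0.32}]'

```text
time_s: 5.4
eef_pos: [0.6138, -0.1479, 0.1422]
eef_rot: [180.0, 0.1, 158.5]
wrist_force: [-0.6, 0.5, -0.3]
finger_gap: 0.0707
grasp_force: 0.0
```

Call:
apply_moves --series '[{"rx": 0,"ry": 0,"rz": -0.112,"x": 0.0055,"y": -0.007,"z": 0,"claw": 0.32},{"rx": 0,"ry": 0,"rz": -0.112,"x": 0.0055,"y": -0.007,"z": 0,"claw": 0.32},{"rx": 0,"ry": 0,"rz": -0.112,"x": 0.0055,"y": -0.007,"z": 0,"claw": 0.32},{"rx": 0,"ry": 0,"rz": -0.112,"x": 0.0055,"y": -0.007,"z": 0,"claw": 0.32},{"rx": 0,"ry": 0,"rz": -0.112,"x": 0.0055,"y": -0.007,"z": 0,"claw": 0.32},{"rx": 0,"ry": 0,"rz": -0.112,"x": 0.0055,"y": -0.007,"z": 0,"claw": 0.32},{"rx": 0,"ry": 0,"rz": -0.112,"x": 0.0055,"y": -0.007,"z": 0,"claw": 0.32},{"rx": 0,"ry": 0,"rz": -0.112,"x": 0.0055,"y": -0.007,"z": 0,"claw": 0.32},{"rx": 0,"ry": 0,"rz": -0.112,"x": 0.0055,"y": -0.007,"z": 0,"claw": 0.32},{"rx": 0,"ry": 0,"rz": -0.113,"x": 0.0055,"y": -0.007,"z": 0,"claw": 0.32}]'

```text
time_s: 6.23
eef_pos: [0.6687, -0.2179, 0.1416]
eef_rot: [179.9, 0.0, 94.3]
wrist_force: [0.6, -0.2, -0.1]
finger_gap: 0.0301
grasp_force: 0.0
```

```bash
python3 -c "
from h import *
p,d=snap('top','t3');snap('side','s3')
a=cv2.imread('pics/t3.png')[120:300,220:460];b=cv2.imread('pics/s3.png')[190:370,220:460]
cv2.imwrite('pics/c3.png',np.hstack([cv2.resize(i,(400,300),interpolation=cv2.INTER_CUBIC) for i in (a,b)]))
P,uv=cloud('t3');x,y=uv.T;m=(y>175)
q=P[(P[:,2]>.022)&(P[:,2]<.05)&(P[:,0]<.72)&(P[:,1]<.0)];print('meter',len(q),rect(q))
P,uv=cloud('s3','side',(150,400,200,500))
q=P[(P[:,2]>.0235)&(P[:,2]<.034)&(P[:,0]<.70)&(P[:,0]>.59)&(P[:,1]<-.01)&(P[:,1]>-.19)];print('meter side',len(q),rect(q))
"
```

```text
meter 2584 (array([ 659.5, -103.8]), array([ 71. , 109.8]), np.float32(4.31))
meter side 1493 (array([ 658.5, -120.1]), array([ 65.5, 128.6]), np.float32(4.39))
```

View pics/c3.png

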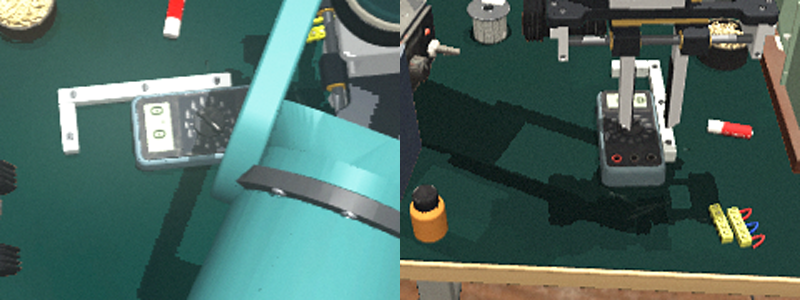

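The meter lies along the long bar at yaw 4.4°, needing about 57 mm more in y. The left crop shows it at (185,130) with the gap to the short bar on its left. I'll descend beside its right end.

Call:
apply_moves --series '[{"rx": 0,"ry": 0,"rz": 0,"x": -0.002,"y": 0,"z": -0.02,"claw": 0.32},{"rx": 0,"ry": 0,"rz": 0,"x": 0,"y": 0,"z": -0.03,"claw": 0.32},{"rx": 0,"ry": 0,"rz": 0,"x": 0,"y": 0,"z": -0.03,"claw": 0.32},{"rx": 0,"ry": 0,"rz": 0,"x": 0,"y": 0,"z": -0.025,"claw": 0.32},{"rx": 0,"ry": 0,"rz": 0,"x": 0,"y": 0,"z": -0.015,"claw": 0.32},{"rx": 0,"ry": 0,"rz": 0,"x": -0.0004,"y": 0.005,"z": 0,"claw": 0.32},{"rx": 0,"ry": 0,"rz": 0,"x": -0.0008,"y": 0.01,"z": 0,"claw": 0.32},{"rx": 0,"ry": 0,"rz": 0,"x": -0.0004,"y": 0.005,"z": 0,"claw": 0.32},{"rx": 0,"ry": 0,"rz": 0,"x": -0.0004,"y": 0.005,"z": 0,"claw": 0.32},{"rx": 0,"ry": 0,"rz": 0,"x": -0.0004,"y": 0.005,"z": 0,"claw": 0.32}]'

```text
time_s: 7.17
eef_pos: [0.6651, -0.1875, 0.0243]
eef_rot: [179.8, 0.2, 94.7]
wrist_force: [0.9, -2.8, 1.6]
finger_gap: 0.0298
grasp_force: 1.3
```

Call:
apply_moves --series '[{"rx": 0,"ry": 0,"rz": 0,"x": -0.0004,"y": 0.005,"z": 0,"claw": 0.32},{"rx": 0,"ry": 0,"rz": 0,"x": -0.0004,"y": 0.005,"z": 0,"claw": 0.32},{"rx": 0,"ry": 0,"rz": 0,"x": -0.0004,"y": 0.005,"z": 0,"claw": 0.32},{"rx": 0,"ry": 0,"rz": 0,"x": -0.0004,"y": 0.005,"z": 0,"claw": 0.32},{"rx": 0,"ry": 0,"rz": 0,"x": -0.0004,"y": 0.005,"z": 0,"claw": 0.32}]'

```text
time_s: 7.58
eef_pos: [0.6618, -0.1624, 0.0219]
eef_rot: [180.0, 0.0, 94.6]
wrist_force: [-0.1, -1.8, 2.6]
finger_gap: 0.0301
grasp_force: 1.3
```

Call:
apply_moves --series '[{"rx": 0,"ry": 0,"rz": 0,"x": -0.0003,"y": 0.005,"z": 0,"claw": 0.32},{"rx": 0,"ry": 0,"rz": 0,"x": -0.0003,"y": 0.005,"z": 0,"claw": 0.32},{"rx": 0,"ry": 0,"rz": 0,"x": -0.0003,"y": 0.005,"z": 0,"claw": 0.32},{"rx": 0,"ry": 0,"rz": 0,"x": -0.0003,"y": 0.004,"z": 0,"claw": 0.32},{"rx": 0,"ry": 0,"rz": 0,"x": -0.0002,"y": 0.003,"z": 0,"claw": 0.32},{"rx": 0,"ry": 0,"rz": 0,"x": 0,"y": 0.001,"z": 0,"claw": 0.32},{"rx": 0,"ry": 0,"rz": 0,"x": 0,"y": 0,"z": 0,"claw": 0.32}]'

```text
time_s: 8.17
eef_pos: [0.66, -0.14, 0.0213]
eef_rot: [-180.0, 0.1, 94.6]
wrist_force: [0.2, -3.9, 2.8]
finger_gap: 0.0303
grasp_force: 2.2
```

Call:
apply_moves --series '[{"rx": 0,"ry": 0,"rz": 0,"x": 0,"y": 0.001,"z": 0,"claw": 0.32},{"rx": 0,"ry": 0,"rz": 0,"x": 0,"y": 0,"z": 0,"claw": 0.32}]'

```text
time_s: 8.33
eef_pos: [0.66, -0.14, 0.0214]
eef_rot: [-180.0, 0.2, 94.6]
wrist_force: [-0.3, -6.5, 1.3]
finger_gap: 0.03
grasp_force: 3.1
```

Call:
apply_moves --series '[{"rx": 0,"ry": 0,"rz": 0,"x": 0,"y": 0.001,"z": 0,"claw": 0.32},{"rx": 0,"ry": 0,"rz": 0,"x": 0,"y": 0,"z": 0,"claw": 0.32}]'

```text
time_s: 8.5
eef_pos: [0.66, -0.14, 0.0214]
eef_rot: [-180.0, 0.2, 94.6]
wrist_force: [0.7, -8.2, 1.5]
finger_gap: 0.0299
grasp_force: 4.0
```

Force rises with no motion, so the end is on the short bar. I'll back off and look.

Call:
apply_moves --series '[{"rx": 0,"ry": 0,"rz": 0,"x": 0.001,"y": -0.01,"z": 0,"claw": 0.32},{"rx": 0,"ry": 0,"rz": 0,"x": 0.001,"y": -0.015,"z": 0,"claw": 0.32},{"rx": 0,"ry": 0,"rz": 0,"x": 0.001,"y": -0.015,"z": 0.02,"claw": 0.32},{"rx": 0,"ry": 0,"rz": 0,"x": 0,"y": -0.02,"z": 0.035,"claw": 0.32},{"rx": 0,"ry": 0,"rz": 0,"x": 0,"y": -0.03,"z": 0.035,"claw": 0.32},{"rx": 0,"ry": 0,"rz": 0,"x": 0,"y": -0.03,"z": 0.03,"claw": 0.32},{"rx": 0,"ry": 0,"rz": 0,"x": 0,"y": -0.03,"z": 0.03,"claw": 0.32},{"rx": 0,"ry": 0,"rz": 0,"x": 0,"y": -0.02,"z": 0.02,"claw": 0.32},{"rx": 0,"ry": 0,"rz": 0,"x": 0,"y": 0,"z": 0,"claw": 0.32}]'

```text
time_s: 9.25
eef_pos: [0.664, -0.3094, 0.1929]
eef_rot: [179.5, 0.3, 94.3]
wrist_force: [-0.4, 1.1, 1.3]
finger_gap: 0.0302
grasp_force: 0.0
```

```bash
python3 -c "
from h import *
snap('top','t4');snap('side','s4')
a=cv2.imread('pics/t4.png')[150:240,250:370];b=cv2.imread('pics/s4.png')[200:320,320:480]
cv2.imwrite('pics/c4.png',np.hstack([cv2.resize(i,(400,300),interpolation=cv2.INTER_CUBIC) for i in (a,b)]))
O=np.array([655.3,-63.6]);a=np.radians(4.62);ex=np.array([np.cos(a),np.sin(a)]);ey=np.array([-ex[1],ex[0]])
for f,n,box in(('t4','top',(150,290,240,410)),('s4','side',(150,400,200,500))):
  P,uv=cloud(f,n,box);q=P[(P[:,2]>.0235)&(P[:,2]<.034)&(P[:,0]<.70)&(P[:,0]>.59)&(P[:,1]<.02)&(P[:,1]>-.16)]
  r=rect(q);d=r[0]-O;print(n,len(q),r,d@ex,d@ey)
print(manip.state()['eef_pos'])
"
```

```text
top 3401 (array([652.7, -63.6]), array([ 66.1, 129.6]), np.float32(5.02)) -2.5915521398619252 0.2094218383469168
side 884 (array([653.5, -71.9]), array([ 65. , 123.5]), np.float32(4.64)) -2.4626904269349934 -8.128047481473189
[ 0.6632073  -0.30426972  0.18696352]
```

View pics/c4.png

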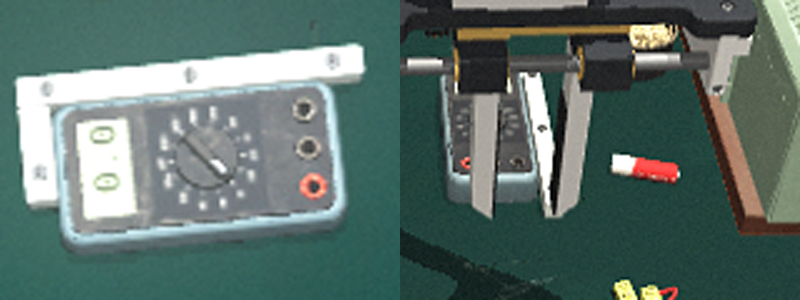

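In y the meter is on the bar (0.2 mm). In x it reads about 2.5 mm short, so I'll give the near long side a last gentle press, off-centre to keep clear of the coil stand.

Call:
apply_moves --series '[{"rx": 0,"ry": 0,"rz": 0.105,"x": -0.0045,"y": 0.014,"z": 0,"claw": 0.5},{"rx": 0,"ry": 0,"rz": 0.105,"x": -0.0045,"y": 0.014,"z": 0,"claw": 0.5},{"rx": 0,"ry": 0,"rz": 0.105,"x": -0.0045,"y": 0.014,"z": 0,"claw": 0.5},{"rx": 0,"ry": 0,"rz": 0.105,"x": -0.0045,"y": 0.014,"z": 0,"claw": 0.5},{"rx": 0,"ry": 0,"rz": 0.105,"x": -0.0045,"y": 0.014,"z": 0,"claw": 0.5},{"rx": 0,"ry": 0,"rz": 0.105,"x": -0.0045,"y": 0.014,"z": 0,"claw": 0.5},{"rx": 0,"ry": 0,"rz": 0.105,"x": -0.0045,"y": 0.014,"z": 0,"claw": 0.5},{"rx": 0,"ry": 0,"rz": 0.105,"x": -0.0045,"y": 0.014,"z": 0,"claw": 0.5},{"rx": 0,"ry": 0,"rz": 0.105,"x": -0.0045,"y": 0.014,"z": 0,"claw": 0.5},{"rx": 0,"ry": 0,"rz": 0.105,"x": -0.0045,"y": 0.014,"z": 0,"claw": 0.5}]'

```text
time_s: 10.18
eef_pos: [0.6166, -0.1603, 0.1836]
eef_rot: [179.9, -0.4, 155.2]
wrist_force: [0.3, 0.0, -0.4]
finger_gap: 0.0469
grasp_force: 0.0
```

Call:
apply_moves --series '[{"rx": 0,"ry": 0,"rz": 0.105,"x": -0.0045,"y": 0.014,"z": 0,"claw": 0.5},{"rx": 0,"ry": 0,"rz": 0.105,"x": -0.0045,"y": 0.014,"z": 0,"claw": 0.5},{"rx": 0,"ry": 0,"rz": 0.105,"x": -0.0045,"y": 0.014,"z": 0,"claw": 0.5},{"rx": 0,"ry": 0,"rz": 0.105,"x": -0.0045,"y": 0.014,"z": 0,"claw": 0.5},{"rx": 0,"ry": 0,"rz": 0.105,"x": -0.0045,"y": 0.014,"z": 0,"claw": 0.5},{"rx": 0,"ry": 0,"rz": 0,"x": 0,"y": 0,"z": 0,"claw": 0.5}]'

```text
time_s: 10.68
eef_pos: [0.5937, -0.0891, 0.1842]
eef_rot: [179.7, -0.3, -174.8]
wrist_force: [0.0, 0.8, -0.1]
finger_gap: 0.0468
grasp_force: 0.0
```

Call:
apply_moves --series '[{"rx": 0,"ry": 0,"rz": -0.01,"x": 0,"y": -0.004,"z": -0.02,"claw": 0.5},{"rx": 0,"ry": 0,"rz": 0,"x": 0,"y": 0,"z": -0.03,"claw": 0.5},{"rx": 0,"ry": 0,"rz": 0,"x": 0,"y": 0,"z": -0.03,"claw": 0.5},{"rx": 0,"ry": 0,"rz": 0,"x": 0,"y": 0,"z": -0.03,"claw": 0.5},{"rx": 0,"ry": 0,"rz": 0,"x": 0,"y": 0,"z": -0.03,"claw": 0.5},{"rx": 0,"ry": 0,"rz": 0,"x": 0,"y": 0,"z": -0.015,"claw": 0.5},{"rx": 0,"ry": 0,"rz": 0,"x": 0,"y": 0,"z": -0.008,"claw": 0.5},{"rx": 0,"ry": 0,"rz": 0,"x": 0.006,"y": 0.0005,"z": 0,"claw": 0.5},{"rx": 0,"ry": 0,"rz": 0,"x": 0.006,"y": 0.0005,"z": 0,"claw": 0.5},{"rx": 0,"ry": 0,"rz": 0,"x": 0,"y": 0,"z": 0,"claw": 0.5}]'

```text
time_s: 11.52
eef_pos: [0.6101, -0.0966, 0.0257]
eef_rot: [-180.0, 0.2, -175.7]
wrist_force: [0.3, -0.6, 1.2]
finger_gap: 0.0471
grasp_force: 0.0
```

Call:
apply_moves --series '[{"rx": 0,"ry": 0,"rz": 0,"x": 0.003,"y": 0.0002,"z": 0,"claw": 0.5},{"rx": 0,"ry": 0,"rz": 0,"x": 0.003,"y": 0.0002,"z": 0,"claw": 0.5},{"rx": 0,"ry": 0,"rz": 0,"x": 0,"y": 0,"z": 0,"claw": 0.5}]'

```text
time_s: 11.77
eef_pos: [0.6148, -0.0963, 0.0254]
eef_rot: [-180.0, 0.1, -175.7]
wrist_force: [0.9, -0.4, -0.2]
finger_gap: 0.0468
grasp_force: 0.0
```

Call:
apply_moves --series '[{"rx": 0,"ry": 0,"rz": 0,"x": 0.001,"y": 0,"z": 0,"claw": 0.5},{"rx": 0,"ry": 0,"rz": 0,"x": 0.001,"y": 0,"z": 0,"claw": 0.5},{"rx": 0,"ry": 0,"rz": 0,"x": 0,"y": 0,"z": 0,"claw": 0.5}]'

```text
time_s: 12.02
eef_pos: [0.6149, -0.0963, 0.0243]
eef_rot: [180.0, -0.1, -175.7]
wrist_force: [-3.2, -0.3, 3.0]
finger_gap: 0.0469
grasp_force: 2.1
```

Call:
apply_moves --series '[{"rx": 0,"ry": 0,"rz": 0,"x": 0.001,"y": 0,"z": 0,"claw": 0.5},{"rx": 0,"ry": 0,"rz": 0,"x": 0,"y": 0,"z": 0,"claw": 0.5}]'

```text
time_s: 12.18
eef_pos: [0.6151, -0.0963, 0.0242]
eef_rot: [180.0, -0.2, -175.7]
wrist_force: [-6.3, -1.2, 6.1]
finger_gap: 0.0471
grasp_force: 3.4
```

Call:
apply_moves --series '[{"rx": 0,"ry": 0,"rz": 0,"x": 0.001,"y": 0,"z": 0,"claw": 0.5},{"rx": 0,"ry": 0,"rz": 0,"x": 0,"y": 0,"z": 0,"claw": 0.5}]'

```text
time_s: 12.35
eef_pos: [0.6151, -0.0963, 0.0243]
eef_rot: [180.0, -0.3, -175.7]
wrist_force: [-9.2, -0.7, 6.5]
finger_gap: 0.0467
grasp_force: 4.6
```

The force rises with no motion, so the long side is flush. Retreating.

Call:
apply_moves --series '[{"rx": 0,"ry": 0,"rz": 0,"x": -0.008,"y": -0.0005,"z": 0,"claw": 0.5},{"rx": 0,"ry": 0,"rz": 0,"x": -0.012,"y": -0.001,"z": 0,"claw": 0.5},{"rx": 0,"ry": 0,"rz": 0,"x": -0.005,"y": 0,"z": 0.02,"claw": 0.5},{"rx": 0,"ry": 0,"rz": 0,"x": 0,"y": 0,"z": 0.035,"claw": 0.5},{"rx": 0,"ry": 0,"rz": 0,"x": 0,"y": 0,"z": 0.035,"claw": 0.5},{"rx": 0,"ry": 0,"rz": 0,"x": 0,"y": 0,"z": 0.035,"claw": 0.5},{"rx": 0,"ry": 0,"rz": 0,"x": -0.01,"y": 0,"z": 0.035,"claw": 0.5},{"rx": 0,"ry": 0,"rz": 0,"x": -0.035,"y": 0,"z": 0.02,"claw": 0.5},{"rx": 0,"ry": 0,"rz": 0,"x": -0.04,"y": 0,"z": 0.02,"claw": 0.5},{"rx": 0,"ry": 0,"rz": 0,"x": -0.04,"y": 0,"z": 0.02,"claw": 0.5}]'

```text
time_s: 13.18
eef_pos: [0.4727, -0.0976, 0.2423]
eef_rot: [-180.0, 0.2, -175.7]
wrist_force: [0.7, -0.2, -0.0]
finger_gap: 0.0469
grasp_force: 0.0
```

Call:
apply_moves --series '[{"rx": 0,"ry": 0,"rz": 0,"x": -0.035,"y": 0,"z": 0.02,"claw": 0.5},{"rx": 0,"ry": 0,"rz": 0,"x": -0.035,"y": 0,"z": 0.02,"claw": 0.5},{"rx": 0,"ry": 0,"rz": 0,"x": 0,"y": 0,"z": 0,"claw": 0.5},{"rx": 0,"ry": 0,"rz": 0,"x": 0,"y": 0,"z": 0,"claw": 0.5}]'

```text
time_s: 13.52
eef_pos: [0.4036, -0.0979, 0.2836]
eef_rot: [-179.8, 0.4, -175.8]
wrist_force: [0.6, 0.4, -0.0]
finger_gap: 0.047
grasp_force: 0.0
```

```bash
python3 -c "
from h import *
p,d=snap('top','t5')
cv2.imwrite('pics/c5.png',cv2.resize(cv2.imread('pics/t5.png')[150:270,230:390],(800,600),interpolation=cv2.INTER_CUBIC))
O=np.array([655.3,-63.6]);a=np.radians(4.62);ex=np.array([np.cos(a),np.sin(a)]);ey=np.array([-ex[1],ex[0]])
P,uv=cloud('t5');q=P[(P[:,2]>.0235)&(P[:,2]<.034)&(P[:,0]<.70)&(P[:,0]>.59)&(P[:,1]<.02)&(P[:,1]>-.16)]
r=rect(q);d=r[0]-O;print(len(q),r,d@ex,d@ey)
"
```

```text
3391 (array([657.9, -63.3]), array([ 73. , 129.8]), np.float32(4.68)) 2.6157161981328376 0.08960340856023397
```

View pics/c5.png

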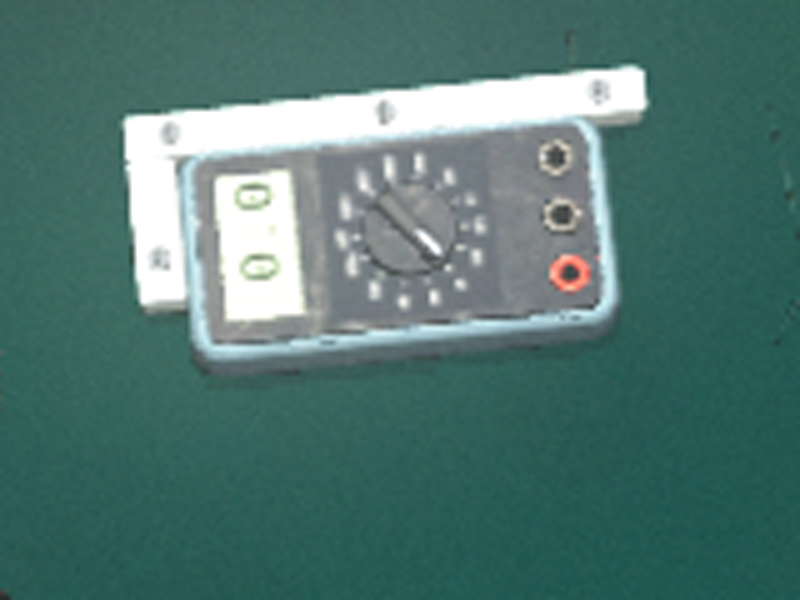

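The meter is flush in the corner. Its yaw is 4.68° against the stop's 4.62°, and its near edge is 33.9 mm short of the seat centre against 34 nominal. The 73 mm width comes from stray bar pixels in the fit. Handing in.

```bash
python3 -c "
from cell import manip
print(manip.sign_off())"
```

```text
the job is handed in; nothing more can be done
None
```

I pushed the multimeter into the corner stop, square to within about 0.1° and flush against both bars by the last picture, and handed the job in at about 13.6 s; no verdict was returned, and I saw no contact with the other things but did not re-measure them.

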